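Brace a free-spinning guard cartridge with the cam clamp and tighten its cap

TASK

The steel guard cartridge spins freely in its jig, so its cap cannot be tightened yet. Brace it first: swing the cam lever counter-clockwise (seen from above) just far enough that the rubber pad closes the gap and is squeezed by about 3 mm against the cartridge's rim (never more than 6 mm, which would overrun the clamp), and leave the lever there. Then turn the cap clockwise by its bar until it is fully home on its stop, let go with the clamp still holding, and leave the other things on the bench where they are.

Things in the scene. Friction and masses are not known exactly. Their poses are not given: they have to be found in the camera images.
- cap_bar (a point): Centre of the steel grip bar on top of the cap, 123 mm above the bench, on the upright axis about which cartridge and cap turn. The bar is 60 mm long (along this point's x axis), 16 mm thick (y axis), 30 mm tall (108 to 138 mm above the bench) and stands on the knurled round cap, 60 mm across and 22 mm tall. z points up. The bar lies at any yaw at the start. Below the cap is the cartridge, a steel cylinder 50 mm across with a rim 72 mm across at its foot.
- cap (a joint): How far the cap is screwed on relative to the cartridge, rad, growing clockwise seen from above; 1.6 is the hard stop (fully home). It starts between 0.25 and 0.7. The thread rubs with 0.15 N m, far more than the bearing under the cartridge (under 0.01 N m): unless the pad presses on the rim, cartridge and cap turn together and this value does not change.
- rim_center (a point): Point on the cartridge's upright axis at mid-height of its rim (35 mm above the bench). The rim is a disc of 36 mm radius.
- pad_face (a point): Centre of the front face of the rubber pad (24 mm wide, 14 mm tall), 35 mm above the bench. It moves straight towards rim_center when the lever is swung; gap = horizontal distance from here to rim_center less 36 mm, 3 to 8 mm with the lever at 0, different each time.
- pad (a joint): Squeeze of the rubber pad, m: 0 while it is clear of the rim, growing as it is pressed on it, with 4 N per mm. Wanted about 0.003; 0.0012 to 0.006 is right.
- lever (a joint): Angle of the cam lever, rad: it grows counter-clockwise seen from above, range 0 to 2.2, starts between 0 and 0.35. The eccentric (11 mm) has advanced the shoe by 11 mm x (1 - cos(angle)), so gap plus 3 mm gives the angle wanted (about 1.1 to 1.6). The lever is stiff (0.35 N m, about 5 N at the post, rising to about 8 N as the pad is squeezed) and stays where it is left.
- lever_post (a point): Centre of the upper, free part of the round aluminium upright post at the lever's end, 84 mm above the bench. The post is 14 mm across, upright, and stands free from 51 to 107 mm above the bench; the lever's flat arm lies below it.
- lever_pivot (a point): Point on the lever's upright pivot axis, 84 mm above the bench; the post goes round it at 75 mm radius. The steel clamp parts near it reach 51 mm above the bench.
- jar: Amber glass jar with black lid, 60 mm across, 85 mm tall; bystander. Origin: centre of its underside.
- beaker: White open beaker, 68 mm across, 85 mm tall; bystander. Origin: centre of its underside.
- wrench: Steel wrench lying on the bench, about 180 mm long; bystander.
- spare_cap: Spare round steel cap lying on the bench, 60 mm across, 34 mm tall; bystander. Origin: centre of its underside.

How it is judged:
By the outcome, as a careful person would: the job done as asked, in the order asked, and still so for the second after the job is handed in, with the robot touching nothing.
It also fails if it takes over 51 s, if anything falls off the work surface, if the arm or the gripper's body presses on something with over 40 N, if the wrist force passes 120 N, or if a joint passes its speed limit or range.

ROBOT

A 7-joint arm with a two-finger parallel gripper is mounted at the origin on the work surface. World frame = base frame: x ahead of the robot, y to its left, z up, the work surface at z = 0. Lengths are in m, angles in rad, forces in N, time in s.
With the tool pointing down it reaches from about 0.425 to 0.925 m from the base axis. Payload 6.8 kg.
Tool frame: the origin (TCP) lies midway between the tips of the shut fingers; the grasp point (between the pads) lies 19 mm behind it; z points along the fingers, y is the direction in which the jaws open and shut (so a half turn about z gives the same grasp; the last joint's range is limited). The gripper opens to 85 mm and grips with 20 to 120 N. Pads are 22 mm wide; open, the fingers measure 114 mm over their backs; the gripper's body (76 mm by 85 mm) begins 54 mm behind the grasp point. The pads swing forward as they close: fully open they stand 13 mm farther back than shut.
Start: joints at [-1.222, 0.477, 0.022, 1.555, -0.011, 1.109, -0.083], TCP at [0.298, 0.606, 0.231] pointing down, gripper open.
Joint ranges: [-2.96, 2.96], [-0.34, 2.1], [-1.41, 1.46], [0.24, 2.44], [-1.37, 4.51], [0.17, 1.92], [-2.96, 2.96]. Speed limits (rad/s): [2.39, 2.39, 3.14, 3.14, 3.14, 3.14, 3.14].

INTERFACE

Orientations are given as a rotation vector (axis times angle).
In Python, from bench import r gives the robot as it stands. The module is installed in compiled form; this text tells all that it offers.
- The arm moves only by the tool apply_moves, never from a script. Its argument "plan" is a list that holds one entry, the list of rows, each a list of 7 numbers: the turn, a rotation vector about the tool's x, y, z scaled (see below), then the shift along the tool's x, y, z scaled (see below), then the closure, from -1 (fully open) to 1 (shut). In form: [[[wx, wy, wz, tx, ty, tz, grip], ...]]. A call has 1 to 12 rows; each row is the pose to reach, as a shift and turn from the pose commanded when the call began, along the tool's axes at that moment, turning the shorter way round; what a row does not reach only later rows make up. The controller multiplies each number of a shift by 0.4 m and each number of a turn by 180 degrees. A row lasts 1/12 s, in which the tool goes at most 41.7 mm and 7.16 degrees, less where a joint would pass 70% of its speed; a pose out of reach is approached as far as the arm can. A call with a number of a shift or a turn outside -1 to 1 is refused whole. A call with a gripper value outside its range is refused whole. The fingers move at their own pace and stop on an object; "force" is the grip in N (left out, the last holds). Time passes only in rows, so rows that repeat a pose let the fingers close. It gives the time, the measured TCP pose, the force and the opening at its end, in the units of the state.
- r.get_obs(): the state, without advancing time (a new reading comes with each control period).
- r.grab_frame(name): name is "side" or "top" or "wrist"; returns a dict with "pixels" (420x560x3 uint8, blue, green, red), "fx", "fy", "cx", "cy" (pixels), "pose" (4x4, takes a point from camera to world coordinates). Camera axes: x right, y up, looking along -z (the intrinsics and any distortion apply to the point x, -y, -z); pixel columns grow to the right and rows downward; lengths in m; the calibration is good to about 2 mm. A picture is of the moment at which its call begins. There is no depth.
- r.hand_in(): hands the job in, once; it reports no verdict.
The state is a dict: "clock": time; "joints": joint angles; "qvel": joint speeds; "tau": joint torques, N m; "tcp_pos": TCP position; "orientation": TCP orientation; "contact_force": force on the tool from outside, world axes, zero at the start; "moment": the same for the moment, N m; "grip_width": finger opening in m.
Only numpy, scipy, OpenCV 4.12 (cv2) and the standard library are available. Lean on these libraries where they do the work, as an engineer would, in place of code of your own. Each camera call takes 0.05 s, during which the arm holds its last target. There are 200 camera calls.

## Working session

There is one attempt and no reset: what is moved stays moved. The work goes in short steps, Python scripts to look and compute and a tool call to move; the robot and the scene stay as the last step left them, time stands still between calls to the robot, and variables do not carry over. Pictures are saved under pics/ and viewed, on a budget of 10 in all, crops included, one or two more only if the job needs it, and the job is handed in when it is done.

Besides the shell and the picture viewer there is one more tool, called after ">>>" by a JSON object that holds its "api" and its "payload". apply_moves: Moves the arm, as the interface text tells. Its arguments: {"type":"object","properties":{"plan":{"type":"array","items":{"type":"array","items":{"type":"array","items":{"type":"number","minimum":-1,"maximum":1}}}},"force":{"type":"number"}},"required":["plan"]}

```bash
mkdir -p pics; python3 - <<'E'
from bench import r
import cv2,pickle
for n in("top","side"):
    f=r.grab_frame(n);cv2.imwrite(f"pics/{n}0.png",f["pixels"]);pickle.dump(f,open(f"{n}0.pkl","wb"))
    print(n,f["fx"],f["fy"],f["cx"],f["cy"],f["pose"].round(4).tolist(),[k for k in f])
o=r.get_obs();print(o)
E
```

```text
top 440.7789255944986 440.7789255944986 279.66429314466154 217.51073629998731 [[0.0205, 0.9837, -0.1787, 0.3629], [-0.9994, 0.0252, 0.0238, 0.0495], [0.0279, 0.1781, 0.9836, 1.0849], [0.0, 0.0, 0.0, 1.0]] ['pixels', 'fx', 'fy', 'cx', 'cy', 'pose']
side 397.73978500857726 397.73978500857726 281.22750160058894 211.30555909078666 [[0.9997, -0.0019, -0.0251, 0.5003], [-0.0174, 0.6686, -0.7434, -0.7154], [0.0182, 0.7436, 0.6683, 0.7769], [0.0, 0.0, 0.0, 1.0]] ['pixels', 'fx', 'fy', 'cx', 'cy', 'pose']
{'clock': 0.1, 'joints': array([-1.22210908,  0.47771689,  0.02233302,  1.55636182, -0.01151657,
        1.10932289, -0.08310186]), 'qvel': array([ 9.12452672e-05, -8.75272774e-04, -5.77973780e-04, -2.23958202e-03,
        1.17305004e-03,  2.24070574e-04, -1.45593523e-05]), 'tau': array([ 4.15311952e-03, -5.97756529e+01,  1.61367539e+00, -2.81956565e+01,
        1.28566381e-02,  5.04704949e-03,  1.81980204e-05]), 'tcp_pos': array([0.29747973, 0.60530232, 0.23041922]), 'orientation': array([-7.11205008e-01, -3.05974361e+00,  2.60393028e-03]), 'contact_force': array([ 0.40134298, -0.75355682, -0.13792495]), 'moment': array([ 0.02753907,  0.0187631 , -0.00206116]), 'grip_width': 0.08520520893399428}
```

View pics/top0.png

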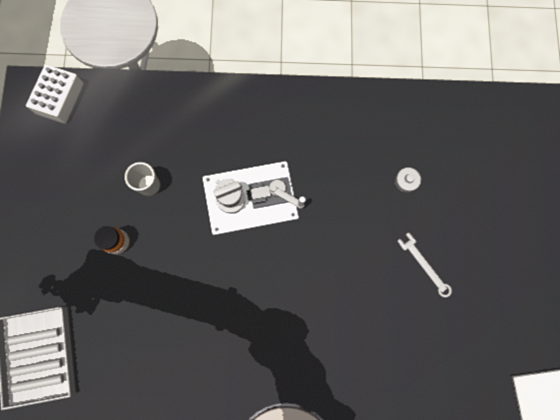

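View pics/side0.png

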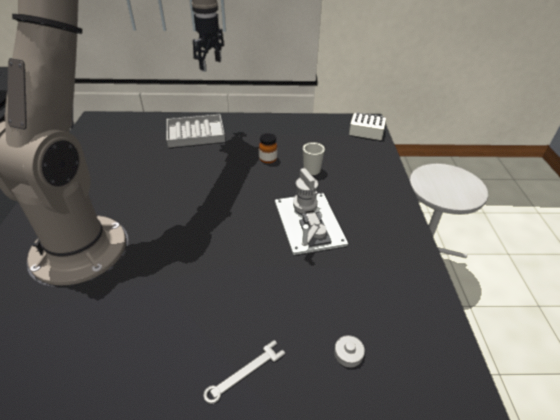

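The top view shows the jig: cap with its bar at about (230,195), shoe at (261,194), pivot at (278,187) and post at (302,201). The jar is at (112,240), the beaker at (142,178), and the arm is clear of all of them. I'll zoom in next.

```bash
python3 - <<'E'
import cv2,pickle,numpy as np
t=pickle.load(open("top0.pkl","rb"))["pixels"];s=pickle.load(open("side0.pkl","rb"))["pixels"]
a=cv2.resize(t[155:240,200:310],None,fx=5,fy=5,interpolation=cv2.INTER_CUBIC) # 550x425
a=cv2.resize(t[155:240,198:312],(456,340),interpolation=cv2.INTER_CUBIC) #x4
b=cv2.resize(s[165:255,270:350],(320,360),interpolation=cv2.INTER_CUBIC)
c=np.zeros((360,776,3),np.uint8);c[:340,:456]=a;c[:,456:]=b
cv2.imwrite("pics/crop0.png",c)
E
```

```text
(no output)
```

View pics/crop0.png

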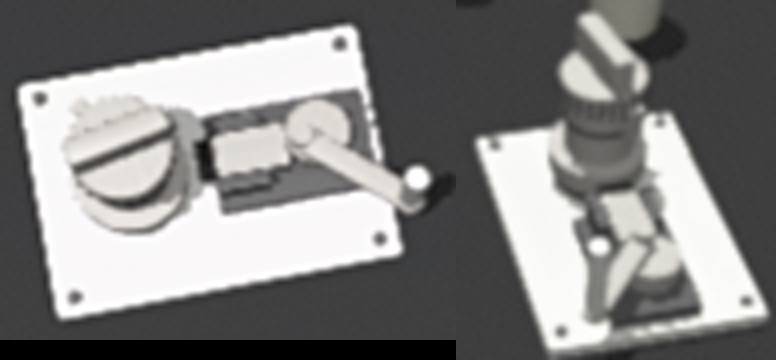

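```bash
cat > h.py <<'E'
import numpy as np,cv2,pickle
from scipy.spatial.transform import Rotation as R
def ray(f,u,v,z):
    d=f["pose"][:3,:3]@np.array([(u-f["cx"])/f["fx"],-(v-f["cy"])/f["fy"],-1.]);o=f["pose"][:3,3]
    return o+d*(z-o[2])/d[2]
def proj(f,p):
    q=f["pose"][:3,:3].T@(np.asarray(p)-f["pose"][:3,3]);return f["cx"]+f["fx"]*q[0]/-q[2],f["cy"]-f["fy"]*q[1]/-q[2]
def goto(o,pos,Rt):
    "scaled shift & turn from the measured pose o to pos,Rt"
    R0=R.from_rotvec(o["orientation"])
    return (R0.inv()*Rt).as_rotvec()/np.pi, R0.inv().apply(np.asarray(pos)-o["tcp_pos"])/0.4
def down(yaw): # tool z down, jaw (y) axis at yaw from world x
    y=np.array([np.cos(yaw),np.sin(yaw),0]);z=np.array([0,0,-1.]);return R.from_matrix(np.c_[np.cross(y,z),y,z])
E
python3 - <<'E'
from h import *
from bench import r
t=pickle.load(open("top0.pkl","rb"));s=pickle.load(open("side0.pkl","rb"))
T=lambda u,v,z:ray(t,198+u/4,155+v/4,z).round(4)
S=lambda u,v,z:ray(s,270+(u-456)/4,165+v/4,z).round(4)
print("post",T(417,178,.107),S(599,245,.107))
print("pivot",T(320,122,.051),S(660,258,.051))
print("bar ends",T(72,155,.138),T(168,120,.138),"side",S(588,18,.138),S(625,85,.138))
print("cap",T(120,150,.108),"rim",T(140,190,.0425))
print("shoe",T(250,148,.045))
print("plate holes",[T(*p,.01) for p in((40,98),(340,44),(379,239),(75,297))])
print("jar",ray(t,107,237,.085),"beaker",ray(t,142,175,.085))
o=r.get_obs();R0=R.from_rotvec(o["orientation"]).as_matrix();print(R0.round(3))
E
```

```text
post [ 0.5835 -0.0247  0.107 ] [ 0.584  -0.0243  0.107 ]
pivot [0.6292 0.0301 0.051 ] [0.63   0.0214 0.051 ]
bar ends [0.5843 0.1675 0.138 ] [0.6056 0.1157 0.138 ] side [0.5866 0.1659 0.138 ] [0.6064 0.0926 0.138 ]
cap [0.595  0.1443 0.108 ] rim [0.5861 0.1376 0.0425]
shoe [0.6134 0.072  0.045 ]
plate holes [array([0.6504, 0.2051, 0.01  ]), array([0.691 , 0.0177, 0.01  ]), array([ 0.5659, -0.0089,  0.01  ]), array([0.5249, 0.1775, 0.01  ])]
jar [0.48971252 0.41515171 0.085     ] beaker [0.63681025 0.34763259 0.085     ]
[[-0.897  0.441 -0.001]
 [ 0.441  0.897 -0.002]
 [-0.    -0.002 -1.   ]]
```

>>> {"api": "apply_moves", "payload": {"plan": [[[0, 0, 0.06, -0.1, -0.07, -0.05, -1], [0, 0, 0.12, -0.2, -0.14, -0.1, -1], [0, 0, 0.18, -0.3, -0.21, -0.15, -1], [0, 0, 0.22, -0.4, -0.28, -0.2, -1], [0, 0, 0.244, -0.5, -0.35, -0.25, -1], [0, 0, 0.244, -0.6, -0.42, -0.25, -1], [0, 0, 0.244, -0.7, -0.49, -0.25, -1], [0, 0, 0.244, -0.8, -0.56, -0.25, -1], [0, 0, 0.244, -0.9, -0.63, -0.25, -1], [0, 0, 0.244, -0.98, -0.68, -0.25, -1], [0, 0, 0.244, -1, -0.7, -0.25, -1], [0, 0, 0.244, -1, -0.7, -0.25, -1]]]}}

```text
clock: 1.1
tcp_pos: [0.5311, 0.1806, 0.3311]
orientation: [-1.804, -2.572, 0.0]
contact_force: [0.8, 0.0, -0.6]
grip_width: 0.085
```

```bash
python3 - <<'E'
from h import *
from bench import r
o=r.get_obs();print(o["clock"],o["tcp_pos"],R.from_rotvec(o["orientation"]).as_matrix().round(3).tolist(),o["joints"].round(2))
print(r.grab_frame("wrist")["pose"].round(3))
print(goto(o,[0.56,0.08,.31],down(np.radians(20))))
E
```

```text
1.1 [0.53109027 0.18060376 0.33110546] [[-0.341, 0.94, -0.0], [0.94, 0.341, 0.0], [0.0, -0.0, -1.0]] [-0.76  0.21  0.39  1.73 -0.08  1.22 -0.01]
[[ 0.94  -0.328 -0.094  0.506]
 [ 0.341  0.903  0.26   0.245]
 [-0.    -0.277  0.961  0.473]
 [ 0.     0.     0.     1.   ]]
(array([-8.34558770e-05, -7.23891417e-05, -4.67133434e-04]), array([-0.26109906, -0.01770866,  0.05270898]))
```

>>> {"api": "apply_moves", "payload": {"plan": [[[0, 0, 0, -0.1, 0.04, 0, -1], [0, 0, 0, -0.2, 0.08, 0, -1], [0, 0, 0, -0.21, 0.08, 0, -1], [0, 0, 0, -0.21, 0.08, 0, -1]]]}}

```text
clock: 1.48
tcp_pos: [0.5906, 0.1107, 0.3307]
orientation: [1.812, 2.565, -0.003]
contact_force: [-0.0, -0.1, -0.2]
grip_width: 0.0855
```

```bash
python3 - <<'E'
from h import *
from bench import r
f=r.grab_frame("wrist");pickle.dump(f,open("w1.pkl","wb"))
cv2.imwrite("pics/w1.png",cv2.resize(f["pixels"],(800,600),interpolation=cv2.INTER_CUBIC))
E
```

```text
(no output)
```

View pics/w1.png

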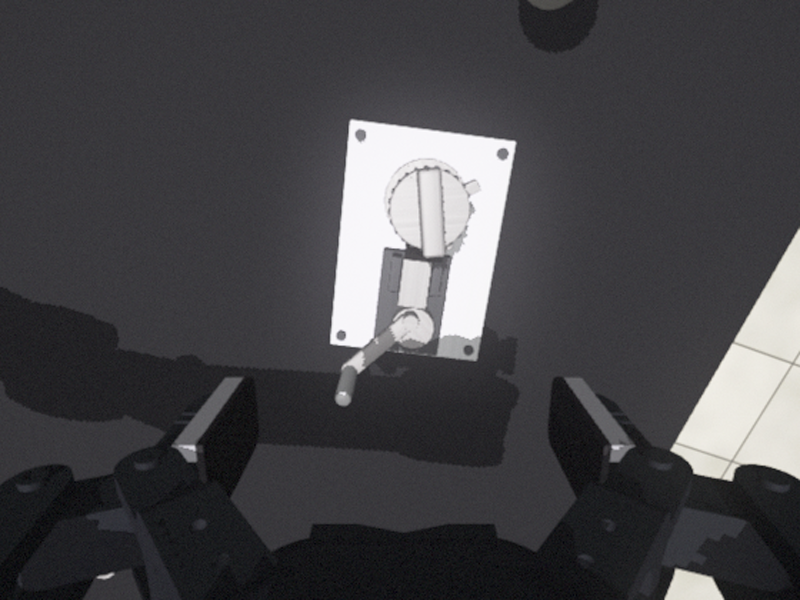

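The wrist view (800x600) shows the bar running from about (430,170) to (433,254), the cap centre at (429,207), the pivot at (413,327) and the post top at (343,398). The lever hangs down and to the left, and the shoe is between pivot and cap.

```bash
python3 - <<'E'
from h import *
from bench import r
f=pickle.load(open("w1.pkl","rb"));o=r.get_obs()
W=lambda u,v,z:ray(f,u*.7,v*.7,z).round(4)
print(f["fx"],"post",W(343,398,.107),"postfoot",W(353,365,.051),"pivot",W(413,327,.051),W(413,327,.04))
a,b=W(430,170,.138),W(433,254,.138);print("bar",a,b,(a+b)/2,np.linalg.norm(a-b),np.degrees(np.arctan2(*(a-b)[1::-1])))
print("cap",W(429,207,.108),"shoe",W(416,262,.05),W(414,305,.05))
print("holes",[W(*p,.01) for p in((361,134),(503,154),(468,351),(340,336))])
print(goto(o,[.584,-.025,.135],down(np.radians(-8))))
E
```

```text
345.281185407271 post [ 0.5847 -0.0231  0.107 ] postfoot [ 0.586  -0.0181  0.051 ] pivot [0.6257 0.0358 0.051 ] [0.6272 0.0321 0.04  ]
bar [0.5867 0.1714 0.138 ] [0.6083 0.1195 0.138 ] [0.5975  0.14545 0.138  ] 0.056215389352027065 112.5963445144219
cap [0.597  0.1462 0.108 ] shoe [0.6078 0.0931 0.05  ] [0.6196 0.0554 0.05  ]
holes [array([0.5256, 0.1783, 0.01  ]), array([0.6516, 0.2049, 0.01  ]), array([0.6925, 0.0166, 0.01  ]), array([ 0.5659, -0.0113,  0.01  ])]
(array([-3.51060931e-04,  1.52162672e-04,  1.54070067e-01]), array([-0.32095191, -0.12915442,  0.48924921]))
```

>>> {"api": "apply_moves", "payload": {"plan": [[[0, 0, 0.04, -0.1, -0.04, 0, -1], [0, 0, 0.08, -0.2, -0.08, 0.05, -1], [0, 0, 0.12, -0.28, -0.12, 0.15, -1], [0, 0, 0.154, -0.318, -0.128, 0.25, -1], [0, 0, 0.154, -0.318, -0.128, 0.35, -1], [0, 0, 0.154, -0.318, -0.128, 0.45, -1], [0, 0, 0.154, -0.318, -0.128, 0.489, -1], [0, 0, 0.154, -0.318, -0.128, 0.489, -1]]]}}

```text
clock: 2.2
tcp_pos: [0.5796, -0.0198, 0.1295]
orientation: [-2.359, -2.063, 0.013]
contact_force: [-1.1, 1.4, 0.1]
grip_width: 0.0852
```

```bash
python3 - <<'E'
from h import *
from bench import r
f=r.grab_frame("wrist");pickle.dump(f,open("w2.pkl","wb"))
cv2.imwrite("pics/w2.png",cv2.resize(f["pixels"],(800,600),interpolation=cv2.INTER_CUBIC))
o=r.get_obs();print(goto(o,[.5845,-.0235,.066],down(np.radians(-8))))
E
```

```text
(array([-0.00222636,  0.0001908 ,  0.001781  ]), array([-0.0071412 ,  0.00880709,  0.16726696]))
```

View pics/w2.png

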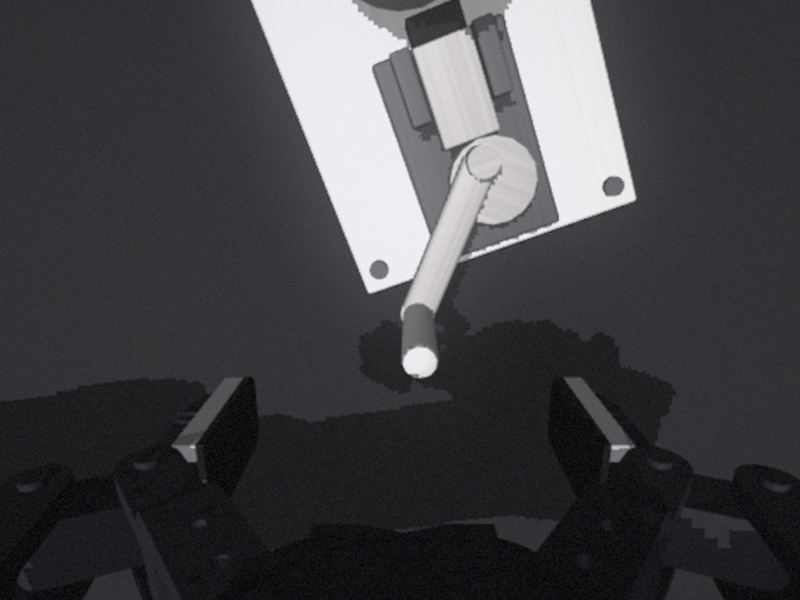

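The close view shows the post top at (420,362), the lever's pivot boss at (485,163), the eccentric disc at (495,180) and the pad's dark rubber at (437,25). The rim is cut off at the top edge, so I'll shift the camera about 45 mm towards the cap to read the gap.

>>> {"api": "apply_moves", "payload": {"plan": [[[0, 0, 0, 0.06, 0, 0, -1], [0, 0, 0, 0.11, 0, 0, -1], [0, 0, 0, 0.11, 0, 0, -1], [0, 0, 0, 0.11, 0, 0, -1]]]}}

```text
clock: 2.58
tcp_pos: [0.5921, 0.0241, 0.138]
orientation: [2.362, 2.07, 0.006]
contact_force: [1.1, 0.3, 0.4]
grip_width: 0.0854
```

```bash
python3 - <<'E'
from h import *
from bench import r
f=pickle.load(open("w2.pkl","rb"))
W=lambda u,v,z:ray(f,u*.7,v*.7,z).round(4)
print("post",W(420,362,.107),"pivot",W(485,163,.051),W(485,163,.045),"disc",W(495,180,.045))
f=r.grab_frame("wrist");pickle.dump(f,open("w3.pkl","wb"))
# crop the upper middle
C=[.5972,.1455]
print("axis rim px",np.array(proj(f,[*C,.042])).round(1),"pad~",np.array(proj(f,[C[0]+.212*.04,C[1]-.977*.04,.042])).round(1))
u,v=proj(f,[C[0]+.212*.04,C[1]-.977*.04,.042]);u=int(u)-80;v=max(int(v)-60,0);print(u,v)
cv2.imwrite("pics/w3.png",cv2.resize(f["pixels"][v:v+120,u:u+160],None,fx=5,fy=5,interpolation=cv2.INTER_CUBIC))
E
```

```text
post [ 0.5846 -0.0242  0.107 ] pivot [0.622  0.0399 0.051 ] [0.6229 0.0397 0.045 ] disc [0.6267 0.0318 0.045 ]
axis rim px [264.8  20.6] pad~ [286.3  84.7]
206 24
```

View pics/w3.png

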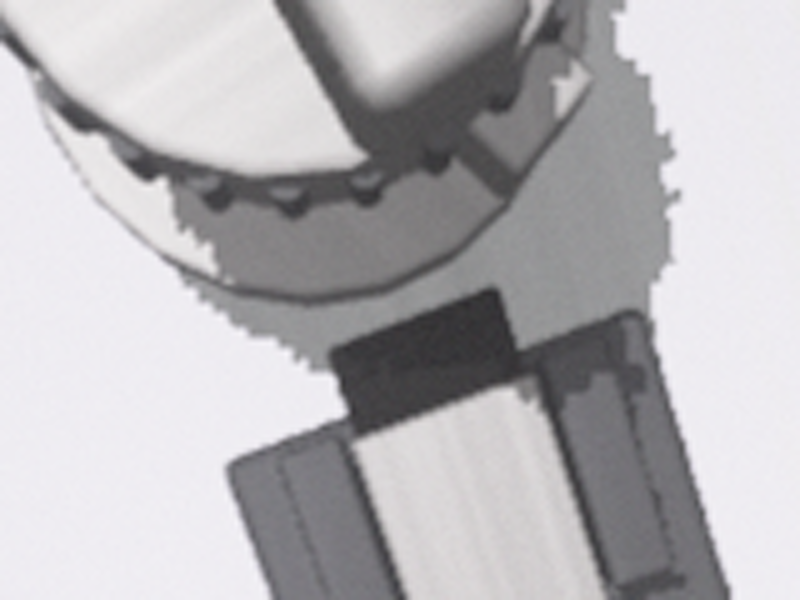

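```bash
python3 - <<'E'
from h import *
f=pickle.load(open("w3.pkl","rb"))
W=lambda u,v,z:ray(f,206+u/5,24+v/5,z)[:2]
from scipy.optimize import least_squares
for zr in(.042,.04):
    p=np.array([W(*q,zr) for q in((60,125),(105,200),(170,260),(235,288),(315,297),(400,280),(455,250),(510,205),(590,75))])
    c=least_squares(lambda c:np.hypot(*(p-c).T)-.036,[.597,.145]);print(c.x.round(4),(c.fun*1e3).round(2))
    a,b=W(332,352,.042),W(493,290,.042);m=(a+b)/2
    print("pad",m.round(4),np.hypot(*(a-b)),"gap mm",1e3*(np.hypot(*(m-c.x))-.036),"dir",np.degrees(np.arctan2(*(m-c.x)[::-1])))
E
```

```text
[0.599  0.1445] [-0.56  0.02  0.56  0.41  0.08 -0.17 -0.5  -0.39  0.52]
pad [0.6067 0.1041] 0.022372995239869655 gap mm 5.138459862621479 dir -79.17480539479521
[0.599  0.1445] [-0.4   0.09  0.56  0.36  0.01 -0.22 -0.52 -0.36  0.72]
pad [0.6067 0.1041] 0.022372995239869655 gap mm 5.217181004714668 dir -79.1368184381343
```

The crop shows the pad's front edge from (332,352) to (493,290) and the rim arc's nearest point at about (400,287). The fit gives a clear gap of about 5.2 mm. With θ0 at about 0.28, the target lever angle is about 1.35, a swing of about 1.07 rad. Next I grasp the post.

>>> {"api": "apply_moves", "payload": {"plan": [[[0, 0, 0, -0.08, 0, 0, -1], [0, 0, 0, -0.122, -0.002, 0.02, -1], [0, 0, 0, -0.122, -0.002, 0.09, -1], [0, 0, 0, -0.122, -0.002, 0.17, -1], [0, 0, 0, -0.122, -0.002, 0.18, -1], [0, 0, 0, -0.122, -0.002, 0.18, -1], [0, 0, 0, -0.122, -0.002, 0.18, 1], [0, 0, 0, -0.122, -0.002, 0.18, 1], [0, 0, 0, -0.122, -0.002, 0.18, 1], [0, 0, 0, -0.122, -0.002, 0.18, 1], [0, 0, 0, -0.122, -0.002, 0.18, 1], [0, 0, 0, -0.122, -0.002, 0.18, 1]]], "force": 30}}

```text
clock: 3.63
tcp_pos: [0.5838, -0.0269, 0.0642]
orientation: [2.367, 2.065, 0.002]
contact_force: [-0.2, 0.6, 5.7]
grip_width: 0.0131
```

```bash
python3 - <<'E'
from h import *
from bench import r
o=r.get_obs();print(o["contact_force"],o["moment"],o["joints"].round(2))
R0=R.from_rotvec(o["orientation"]);r0=np.array([-.038,-.0642,0])
for d in np.arange(.1,.71,.1): print(d.round(2),(R0.inv().apply(R.from_rotvec([0,0,d]).apply(r0)-r0)/.4).round(3))
E
```

```text
[-0.20713683  0.6054936   5.69022374] [-0.03031372  0.29054741 -0.04582528] [-0.39  0.58  0.44  1.93 -0.37  0.71  0.13]
0.1 [-0.006  0.018  0.   ]
0.2 [-0.011  0.036  0.   ]
0.3 [-0.014  0.054  0.   ]
0.4 [-0.015  0.073  0.   ]
0.5 [-0.014  0.091  0.   ]
0.6 [-0.011  0.11   0.   ]
0.7 [-0.006  0.128  0.   ]
```

>>> {"api": "apply_moves", "payload": {"plan": [[[0, 0, 0, -0.003, 0.009, 0, 1], [0, 0, 0, -0.006, 0.018, 0, 1], [0, 0, 0, -0.009, 0.027, 0, 1], [0, 0, 0, -0.011, 0.036, 0, 1], [0, 0, 0, -0.013, 0.045, 0, 1], [0, 0, 0, -0.014, 0.054, 0, 1], [0, 0, 0, -0.015, 0.063, 0, 1], [0, 0, 0, -0.015, 0.073, 0, 1], [0, 0, 0, -0.015, 0.082, 0, 1], [0, 0, 0, -0.014, 0.091, 0, 1], [0, 0, 0, -0.014, 0.091, 0, 1], [0, 0, 0, -0.014, 0.091, 0, 1]]]}}

```text
clock: 4.63
tcp_pos: [0.6172, -0.0396, 0.0641]
orientation: [-2.368, -2.063, 0.005]
contact_force: [-6.1, -3.5, 8.7]
grip_width: 0.0132
```

```bash
python3 - <<'E'
from h import *
from bench import r
o=r.get_obs();print(o["contact_force"],o["moment"],o["tcp_pos"])
R0=R.from_rotvec(o["orientation"]);r0=np.array([-.038,-.0642,0]);r1=R.from_rotvec([0,0,.5]).apply(r0);print(r1)
for d in np.arange(.6,1.3,.1): print(d.round(2),(R0.inv().apply(R.from_rotvec([0,0,d]).apply(r0)-r1)/.4).round(3))
E
```

```text
[-6.09693131 -3.47067832  8.69064339] [-0.64003826  1.30986727  0.24314668] [ 0.61716025 -0.03963087  0.06412689]
[-0.00256902 -0.07455897  0.        ]
0.6 [ 0.003  0.018 -0.   ]
0.7 [ 0.007  0.036 -0.   ]
0.8 [ 0.014  0.054 -0.   ]
0.9 [ 0.022  0.071 -0.   ]
1.0 [ 0.032  0.087 -0.   ]
1.1 [ 0.043  0.101 -0.   ]
1.2 [ 0.056  0.115 -0.   ]
```

>>> {"api": "apply_moves", "payload": {"plan": [[[0, 0, 0, 0.0, 0.009, 0, 1], [0, 0, 0, 0.0, 0.018, 0, 1], [0, 0, 0, 0.002, 0.027, 0, 1], [0, 0, 0, 0.004, 0.036, 0, 1], [0, 0, 0, 0.007, 0.045, 0, 1], [0, 0, 0, 0.011, 0.054, 0, 1], [0, 0, 0, 0.015, 0.063, 0, 1], [0, 0, 0, 0.019, 0.071, 0, 1], [0, 0, 0, 0.024, 0.079, 0, 1], [0, 0, 0, 0.03, 0.087, 0, 1], [0, 0, 0, 0.035, 0.093, 0, 1], [0, 0, 0, 0.035, 0.093, 0, 1]]]}}

```text
clock: 5.63
tcp_pos: [0.6553, -0.0317, 0.0638]
orientation: [-2.368, -2.063, 0.008]
contact_force: [-6.6, -4.6, 7.5]
grip_width: 0.0132
```

```bash
python3 - <<'E'
from h import *
from bench import r
o=r.get_obs();print(o["contact_force"],o["moment"],o["tcp_pos"])
q=np.array([[.5838,-.0269],[.6172,-.0396],o["tcp_pos"][:2]])
# circle of radius .075 through measured TCPs
from scipy.optimize import least_squares
c=least_squares(lambda c:np.hypot(*(q-c).T)-.075,[.6225,.04]);print(c.x,c.fun)
print("angles",np.arctan2(*(q-c.x)[:,::-1].T))
f=r.grab_frame("wrist");pickle.dump(f,open("w4.pkl","wb"))
print([np.array(proj(f,p)).round() for p in([.6225,.04,.051],[.6067,.1041,.042])])
E
```

```text
[-6.57024725 -4.64053599  7.50213559] [-0.91751776  1.27845942  0.32983356] [ 0.65532425 -0.03168348  0.06377425]
[0.62388459 0.0359181 ] [-0.00048229  0.00081337 -0.00044515]
angles [-2.13876455 -1.65908266 -1.13547873]
[array([185., 113.]), array([120., -43.])]
```

>>> {"api": "apply_moves", "payload": {"plan": [[[0, 0, 0, 0.003, 0.006, 0, 1], [0, 0, 0, 0.007, 0.011, 0, 1], [0, 0, 0, 0.007, 0.011, 0, 1], [0, 0, 0, 0.007, 0.011, 0, 1], [0, 0, 0, 0.004, 0.008, 0, 1], [0, 0, 0, 0.002, 0.007, 0, 1], [0, 0, 0, 0.002, 0.007, 0, 1]]]}}

```text
clock: 6.27
tcp_pos: [0.6593, -0.0297, 0.0637]
orientation: [-2.368, -2.064, 0.003]
contact_force: [-4.5, -4.3, 5.4]
grip_width: 0.0133
```

>>> {"api": "apply_moves", "payload": {"plan": [[[0, 0, 0, 0.002, 0.007, 0, 0.4], [0, 0, 0, 0.002, 0.007, 0, -1], [0, 0, 0, 0.002, 0.007, 0, -1], [0, 0, 0, 0.002, 0.007, 0, -1], [0, 0, 0, 0.002, 0.007, -0.06, -1], [0, 0, 0, 0.002, 0.007, -0.15, -1], [0, 0, 0, 0.002, 0.007, -0.185, -1], [0, 0, 0, 0.03, -0.06, -0.185, -1], [0, 0, 0, 0.08, -0.13, -0.185, -1], [0, 0, 0, 0.11, -0.185, -0.185, -1], [0, 0, 0, 0.11, -0.185, -0.185, -1], [0, 0, 0, 0.11, -0.185, -0.185, -1]]]}}

```text
clock: 7.27
tcp_pos: [0.5922, 0.0269, 0.1377]
orientation: [-2.364, -2.067, -0.001]
contact_force: [-0.4, -0.0, -0.5]
grip_width: 0.085
```

```bash
python3 - <<'E'
from h import *
from bench import r
f=r.grab_frame("wrist");pickle.dump(f,open("w5.pkl","wb"))
u,v=np.array(proj(f,[.606,.108,.042])).astype(int);u-=80;v=max(v-60,0);print(u,v)
a=f["pixels"][v:v+120,u:u+160]
g=pickle.load(open("w3.pkl","rb"))["pixels"][24:144,206:366]
x=np.hstack([cv2.resize(a,(640,480),interpolation=cv2.INTER_CUBIC)])
cv2.imwrite("pics/w5.png",cv2.resize(a,(800,600),interpolation=cv2.INTER_CUBIC))
E
```

```text
207 26
```

View pics/w5.png

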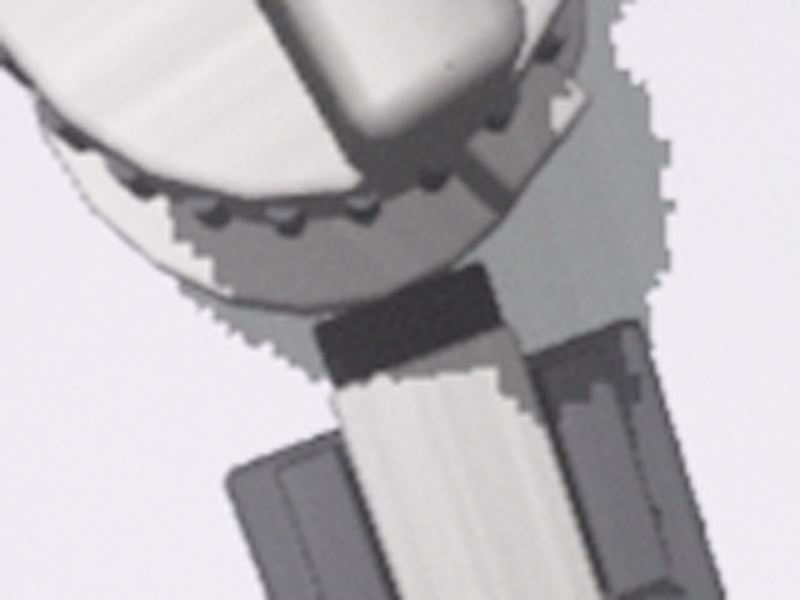

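The pad now touches the rim. Its visible depth fell from about 87 to 65 px at 7.2 px/mm, which means a squeeze of about 3.0 mm, so the clamp is set. Next is the cap.

```bash
python3 - <<'E'
from h import *
from bench import r
o=r.get_obs()
f=pickle.load(open("w5.pkl","rb"))
W=lambda u,v,z:ray(f,207+u/5,26+v/5,z)[:2]
a,b=W(340,387,.042),W(500,325,.042);m5=(a+b)/2
g=pickle.load(open("w3.pkl","rb"));V=lambda u,v:ray(g,206+u/5,24+v/5,.042)[:2]
m3=(V(352,437)+V(520,372))/2
print("shoe advance mm",np.hypot(*(m5-m3))*1e3)
for z in(.19,.116): print(goto(o,[.598,.145,z],down(np.radians(22.6))))
E
```

```text
shoe advance mm 7.720967711408895
(array([ 3.73318347e-04, -2.93258727e-05, -1.68647618e-01]), array([ 0.29740369, -0.02840409, -0.13012931]))
(array([ 3.73318347e-04, -2.93258727e-05, -1.68647618e-01]), array([ 0.29733129, -0.02860664,  0.05487057]))
```

>>> {"api": "apply_moves", "payload": {"plan": [[[0, 0, 0, 0, 0, -0.09, -1], [0, 0, -0.04, 0, 0, -0.13, -1], [0, 0, -0.08, 0.08, -0.01, -0.13, -1], [0, 0, -0.12, 0.16, -0.02, -0.13, -1], [0, 0, -0.16, 0.24, -0.028, -0.13, -1], [0, 0, -0.169, 0.297, -0.028, -0.13, -1], [0, 0, -0.169, 0.297, -0.028, -0.13, -1], [0, 0, -0.169, 0.297, -0.028, -0.06, -1], [0, 0, -0.169, 0.297, -0.028, 0.02, -1], [0, 0, -0.169, 0.297, -0.028, 0.055, -1], [0, 0, -0.169, 0.297, -0.028, 0.055, -1], [0, 0, -0.169, 0.297, -0.028, 0.055, -1]]]}}

```text
clock: 8.32
tcp_pos: [0.5983, 0.143, 0.115]
orientation: [1.747, 2.611, -0.003]
contact_force: [0.2, -0.1, 1.1]
grip_width: 0.0855
```

```bash
python3 - <<'E'
from h import *
from bench import r
f=r.grab_frame("wrist");pickle.dump(f,open("w6.pkl","wb"))
cv2.imwrite("pics/w6.png",f["pixels"])
o=r.get_obs();print(o["tcp_pos"],o["contact_force"],goto(o,[.598,.145,.116],down(np.radians(22.6))))
E
```

```text
[0.59909608 0.14349198 0.11622839] [-0.21243023 -0.44044216  0.14432484] (array([ 0.00028636,  0.00029991, -0.00085705]), array([ 0.00453119, -0.0010937 ,  0.00056572]))
```

View pics/w6.png

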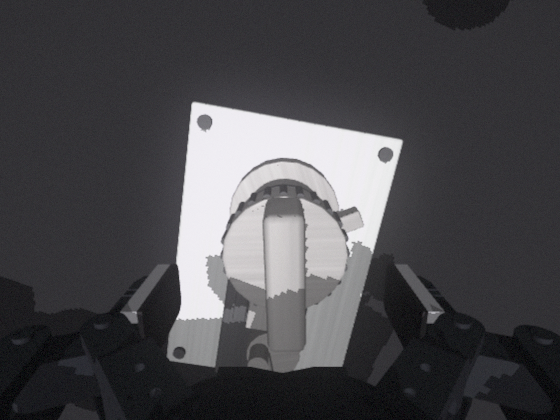

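The bar is at column 285, centred and parallel between the fingers. The rim tab at (350,218) marks the cartridge's angle. Gripping now.

>>> {"api": "apply_moves", "payload": {"plan": [[[0, 0, 0, 0.005, 0, 0, 1], [0, 0, 0, 0.005, 0, 0, 1], [0, 0, 0, 0.005, 0, 0, 1], [0, 0, 0, 0.005, 0, 0, 1], [0, 0, 0, 0.005, 0, 0, 1], [0, 0, 0, 0.005, 0, 0, 1], [0, 0, 0, 0.005, 0, 0, 1]]], "force": 60}}

```text
clock: 8.95
tcp_pos: [0.5981, 0.1468, 0.1163]
orientation: [1.742, 2.613, 0.003]
contact_force: [2.0, 0.5, 2.6]
grip_width: 0.0146
```

```bash
python3 - <<'E'
from bench import r
o=r.get_obs();print(o["tcp_pos"],o["contact_force"],o["moment"],o["grip_width"],o["joints"].round(2))
E
```

```text
[0.59805795 0.14676351 0.11625613] [2.0223003  0.52107954 2.63086274] [ 0.13314587 -0.34892973  0.06824045] 0.014641774757458741 [-0.6   0.53  0.34  1.82 -0.23  0.83  0.26]
```

>>> {"api": "apply_moves", "payload": {"plan": [[[0, 0, 0.025, 0, 0, 0, 1], [0, 0, 0.05, 0, 0, 0, 1], [0, 0, 0.075, 0, 0, 0, 1], [0, 0, 0.1, 0, 0, 0, 1], [0, 0, 0.125, 0, 0, 0, 1], [0, 0, 0.15, 0, 0, 0, 1], [0, 0, 0.175, 0, 0, 0, 1], [0, 0, 0.2, 0, 0, 0, 1], [0, 0, 0.225, 0, 0, 0, 1], [0, 0, 0.25, 0, 0, 0, 1], [0, 0, 0.25, 0, 0, 0, 1], [0, 0, 0.25, 0, 0, 0, 1]]]}}

```text
clock: 9.95
tcp_pos: [0.5986, 0.1468, 0.1163]
orientation: [2.608, 1.75, 0.005]
contact_force: [5.0, 1.8, 1.8]
grip_width: 0.0146
```

```bash
python3 - <<'E'
from h import *
from bench import r
f=r.grab_frame("wrist");pickle.dump(f,open("w7.pkl","wb"))
cv2.imwrite("pics/w7.png",f["pixels"])
o=r.get_obs();print(o["tcp_pos"],o["contact_force"],o["moment"],o["grip_width"],o["joints"].round(2));y=R.from_rotvec(o["orientation"]).as_matrix()[:,1];print(np.degrees(np.arctan2(y[1],y[0])))
E
```

```text
[0.59857499 0.14674532 0.11626279] [5.66010622 1.36726889 0.27972629] [ 0.36357496 -1.02636822 -0.0850953 ] 0.014769734198033903 [-0.74  0.56  0.55  1.83 -0.38  0.85 -0.4 ]
-22.259163743753714
```

>>> {"api": "apply_moves", "payload": {"plan": [[[0, 0, 0.01, 0, 0, 0, 1], [0, 0, 0.02, 0, 0, 0, 1], [0, 0, 0.03, 0, 0, 0, 1], [0, 0, 0.04, 0, 0, 0, 1], [0, 0, 0.04, 0, 0, 0, 1]]]}}

```text
clock: 10.42
tcp_pos: [0.5987, 0.1467, 0.1163]
orientation: [2.713, 1.582, 0.005]
contact_force: [5.4, 1.2, 1.9]
grip_width: 0.0148
```

```bash
cat > st.py <<'E'
from h import *
from bench import r
o=r.get_obs();y=R.from_rotvec(o["orientation"]).as_matrix()[:,1];print(o["contact_force"].round(2),o["moment"].round(3),"yaw",np.degrees(np.arctan2(y[1],y[0])).round(2),"tau7",o["tau"][4:].round(3),o["tcp_pos"].round(4))
E
python3 st.py
```

```text
[5.38 1.25 1.89] [ 0.285 -1.064  0.046] yaw -29.51 tau7 [ 0.287  1.651 -0.383] [0.5987 0.1467 0.1163]
```

View pics/w7.png

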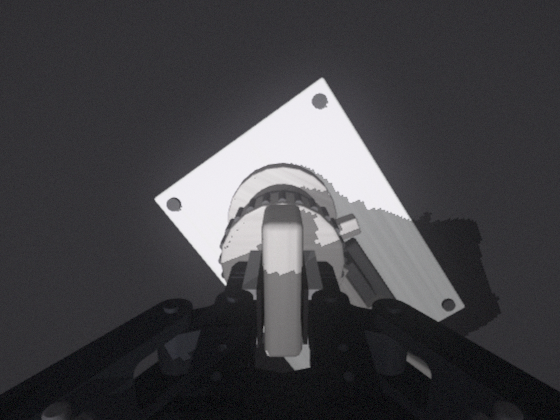

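The tab kept the same place relative to the gripper (350,218 before, 348,226 after), so it turned with the cap. I need to know whether it sits on the cap or on the cartridge, so I'll triangulate its height from the views taken before the turn.

```bash
python3 - <<'E'
from h import *
from scipy.optimize import least_squares
L=lambda n:pickle.load(open(n+".pkl","rb"))
w1,w3,w5,w6,w7,top=[L(n) for n in("w1","w3","w5","w6","w7","top0")]
obs=[(w1,473*.7,187*.7),(w6,350,218),(top,198+88/4,155+102/4)]
for s in(obs[:2],obs):
    c=least_squares(lambda p:np.concatenate([np.array(proj(f,p))-(u,v) for f,u,v in s]),[.62,.16,.05]);print(c.x.round(4),c.fun.round(1))
for z in(.035,.06,.097):print(z,[np.round(np.array(ray(f,u,v,z)[:2])-[.5985,.1455],4) for f,u,v in obs[:2]+[(w7,348,226)]])
for n in("w6","w7"):
    cv2.imwrite(f"pics/c{n}.png",0)if 0 else None
a=[cv2.resize(w["pixels"][150:290,210:390],(390,303),interpolation=cv2.INTER_CUBIC) for w in(w6,w7)]
b=[cv2.resize(w["pixels"][5:145,200:380],(390,303),interpolation=cv2.INTER_CUBIC) for w in(w3,)]
s=L("side0")["pixels"][165:235,285:345]
b.append(cv2.resize(s,(390,303),interpolation=cv2.INTER_CUBIC))
cv2.imwrite("pics/cmp.png",np.vstack([np.hstack(a),np.hstack(b)])[:600])
E
```

```text
[0.6244 0.1695 0.0873] [-0.8  0.2  0.4 -0.1]
[0.6255 0.1688 0.0841] [-0.5  1.   0.5 -0.1 -1.1  1.4]
0.035 [array([0.0346, 0.0237]), array([0.0422, 0.0123]), array([ 0.0387, -0.0243])]
0.06 [array([0.0308, 0.0241]), array([0.0343, 0.0178]), array([ 0.0373, -0.0143])]
0.097 [array([0.0252, 0.0246]), array([0.0227, 0.026 ]), array([0.0351, 0.0004])]
```

View pics/cmp.png

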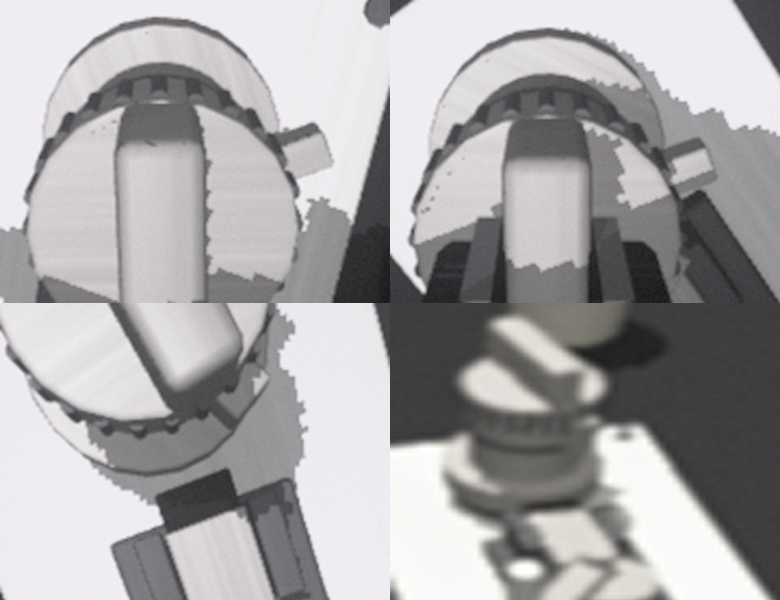

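The tab is at z of about 0.086, level with the underside of the cap, so it is a lug on the cap and says nothing against the brace. I'll keep turning in small steps and watch the torque.

>>> {"api": "apply_moves", "payload": {"plan": [[[0, 0, 0.01, 0, 0, 0, 1], [0, 0, 0.02, 0, 0, 0, 1], [0, 0, 0.03, 0, 0, 0, 1], [0, 0, 0.03, 0, 0, 0, 1]]]}}

```text
clock: 10.75
tcp_pos: [0.5987, 0.1467, 0.1163]
orientation: [2.785, 1.452, 0.005]
contact_force: [5.3, 0.6, 0.7]
grip_width: 0.0149
```

```bash
python3 st.py
```

```text
[5.25 0.64 0.74] [ 0.351 -1.116 -0.01 ] yaw -34.91 tau7 [ 0.296  1.707 -0.384] [0.5987 0.1467 0.1163]
```

>>> {"api": "apply_moves", "payload": {"plan": [[[0, 0, 0.01, 0, 0, 0, 1], [0, 0, 0.02, 0, 0, 0, 1], [0, 0, 0.03, 0, 0, 0, 1], [0, 0, 0.03, 0, 0, 0, 1]]]}}

```text
clock: 11.08
tcp_pos: [0.5988, 0.1467, 0.1163]
orientation: [2.85, 1.32, 0.006]
contact_force: [5.9, 1.0, 1.0]
grip_width: 0.0151
```

```bash
python3 st.py
```

```text
[5.95 1.03 0.97] [ 0.282 -1.178  0.011] yaw -40.31 tau7 [ 0.305  1.761 -0.385] [0.5988 0.1467 0.1163]
```

>>> {"api": "apply_moves", "payload": {"plan": [[[0, 0, 0.01, 0, 0, 0, 1], [0, 0, 0.02, 0, 0, 0, 1], [0, 0, 0.03, 0, 0, 0, 1], [0, 0, 0.03, 0, 0, 0, 1]]]}}

```text
clock: 11.42
tcp_pos: [0.5989, 0.1466, 0.1163]
orientation: [2.909, 1.184, 0.006]
contact_force: [7.4, 0.8, 1.4]
grip_width: 0.0152
```

```bash
python3 st.py
```

```text
[7.35 0.78 1.35] [ 0.254 -1.168  0.042] yaw -45.72 tau7 [ 0.313  1.812 -0.384] [0.5989 0.1466 0.1163]
```

>>> {"api": "apply_moves", "payload": {"plan": [[[0, 0, 0.01, 0, 0, 0, 1], [0, 0, 0.02, 0, 0, 0, 1], [0, 0, 0.025, 0, 0, 0, 1], [0, 0, 0.025, 0, 0, 0, 1]]]}}

```text
clock: 11.75
tcp_pos: [0.5989, 0.1466, 0.1163]
orientation: [2.953, 1.07, 0.006]
contact_force: [5.8, 0.4, 0.0]
grip_width: 0.0144
```

```bash
python3 st.py
```

```text
[5.78 0.41 0.01] [ 0.253 -1.252  0.072] yaw -50.18 tau7 [ 0.312  1.864 -0.269] [0.5989 0.1466 0.1163]
```

>>> {"api": "apply_moves", "payload": {"plan": [[[0, 0, 0.01, 0, 0, 0, 1], [0, 0, 0.02, 0, 0, 0, 1], [0, 0, 0.025, 0, 0, 0, 1], [0, 0, 0.025, 0, 0, 0, 1]]]}}

```text
clock: 12.08
tcp_pos: [0.599, 0.1465, 0.1163]
orientation: [2.993, 0.953, 0.006]
contact_force: [6.9, 0.5, 0.9]
grip_width: 0.0147
```

```bash
python3 st.py
```

```text
[6.93 0.54 0.88] [ 0.208 -1.286  0.107] yaw -54.66 tau7 [ 0.224  1.915 -0.388] [0.599  0.1465 0.1163]
```

>>> {"api": "apply_moves", "payload": {"plan": [[[0, 0, 0.01, 0, 0, 0, 1], [0, 0, 0.02, 0, 0, 0, 1], [0, 0, 0.025, 0, 0, 0, 1], [0, 0, 0.025, 0, 0, 0, 1]]]}}

```text
clock: 12.42
tcp_pos: [0.599, 0.1465, 0.1163]
orientation: [3.028, 0.835, 0.006]
contact_force: [6.8, 1.3, -0.1]
grip_width: 0.0146
```

```bash
python3 st.py;python3 - <<'E'
from h import *
from bench import r
f=r.grab_frame("wrist");pickle.dump(f,open("w8.pkl","wb"));print(f["pose"][:3,3])
g=r.grab_frame("side")["pixels"]
w7=pickle.load(open("w7.pkl","rb"))
x=np.hstack([cv2.resize(f["pixels"][150:330,200:400],(400,360)),cv2.resize(g[155:245,265:365],(400,360),interpolation=cv2.INTER_CUBIC)])
cv2.imwrite("pics/w8.png",x)
E
```

```text
[ 6.77  1.3  -0.08] [ 0.201 -1.253  0.101] yaw -59.16 tau7 [ 0.277  1.946 -0.323] [0.599  0.1465 0.1163]
[0.65830425 0.18091488 0.258809  ]
```

View pics/w8.png

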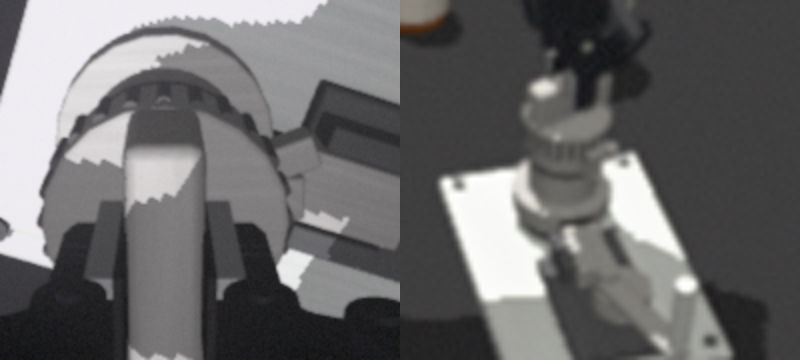

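```bash
python3 - <<'E'
from h import *
L=lambda n:pickle.load(open(n+".pkl","rb"))
C=np.array([.5985,.1455])
for n,u,v,z in(("w3",303,57,.080),("w3",303,57,.043),("w8",200+298/2,150+195/2,.08),("w8",200+296/2,150+150/2,.087),("w6",350,218,.087),("w7",348,226,.087)):
    d=ray(L(n),u,v,z)[:2]-C;print(n,z,np.hypot(*d).round(4),np.degrees(np.arctan2(d[1],d[0])).round(1))
x=[cv2.resize(L(n)["pixels"][190:300,300:400],(380,418),interpolation=cv2.INTER_CUBIC) for n in("w7","w8")]
x=[cv2.convertScaleAbs(i,alpha=1.4) for i in x]
cv2.imwrite("pics/z8.png",np.hstack(x))
E
```

```text
w3 0.08 0.0333 -59.4
w3 0.043 0.0311 -50.6
w8 0.08 0.0381 -66.4
w8 0.087 0.0368 -42.0
w6 0.087 0.0351 42.6
w7 0.087 0.0359 -5.7
```

View pics/z8.png

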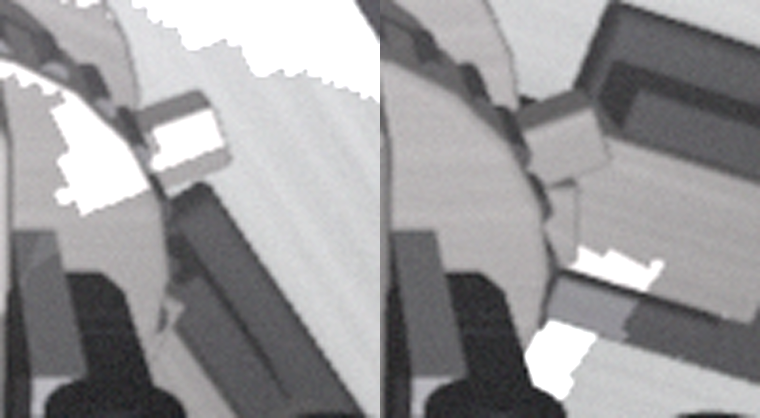

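The cap's lug (571,140 in the right panel) now sits right against the cartridge's stop lug (565,215). In the earlier view on the left they were apart. The torque changed at about 72° of turn and the commanded turn went past the largest possible travel, so the cap is home. Releasing.

>>> {"api": "apply_moves", "payload": {"plan": [[[0, 0, 0, 0, 0, 0, 0.4], [0, 0, 0, 0, 0, 0, -1], [0, 0, 0, 0, 0, 0, -1], [0, 0, 0, 0, 0, 0, -1], [0, 0, 0, 0, 0, 0, -1], [0, 0, 0, 0, 0, -0.05, -1], [0, 0, 0, 0, 0, -0.14, -1], [0, 0, 0, 0, 0, -0.23, -1], [0, 0, 0, 0, 0, -0.32, -1], [0, 0, 0, 0, 0, -0.35, -1], [0, 0, 0, 0, 0, -0.35, -1]]]}}

```text
clock: 13.43
tcp_pos: [0.599, 0.1463, 0.2593]
orientation: [-3.028, -0.832, -0.01]
contact_force: [-0.6, 0.0, -0.4]
grip_width: 0.0855
```

```bash
python3 st.py; python3 - <<'E'
from h import *
from bench import r
f=r.grab_frame("wrist");pickle.dump(f,open("w9.pkl","wb"))
u,v=np.array(proj(f,[.605,.12,.09])).astype(int);print(u,v)
u0=max(u-110,0);v0=max(v-80,0)
cv2.imwrite("pics/w9.png",cv2.resize(f["pixels"][v0:v0+165,u0:u0+220],(800,600),interpolation=cv2.INTER_CUBIC))
E
```

```text
[-0.62  0.   -0.41] [ 0.    -0.028 -0.035] yaw -59.29 tau7 [ 0.147  0.434 -0.154] [0.599  0.1463 0.2593]
308 195
```

View pics/w9.png

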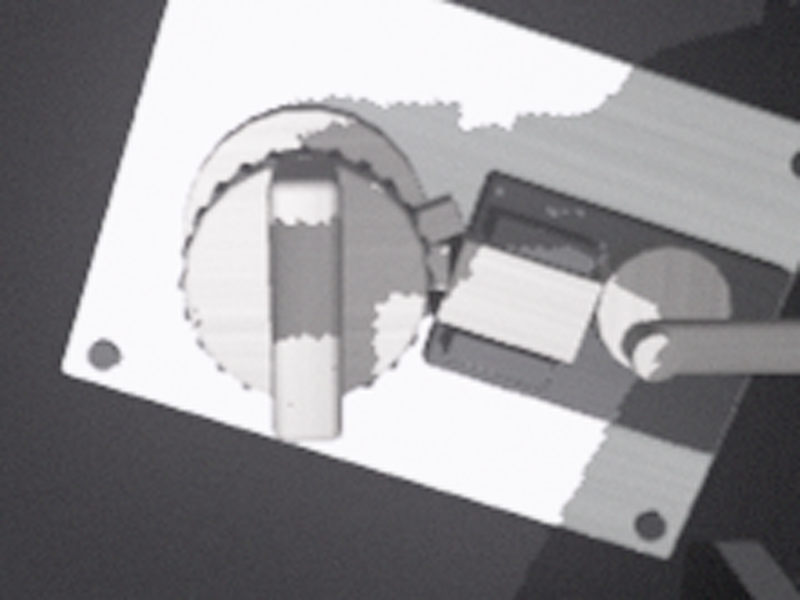

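After release, the cap's lug (437,215) is still against the stop lug (440,262). The shoe is still pressed forward and the lever is where I left it, with the gripper clear. Handing in.

```bash
python3 -c "
from bench import r
print(r.hand_in())"
```

```text
the job is handed in; nothing more can be done
None
```

I braced the cartridge, turned the cap clockwise onto its stop, let go and raised the gripper clear. The job was handed in at about 13.5 s.

- **Clamp:** I swung the lever counter-clockwise by about 1.06 rad. The squeeze measured 2.5 mm from how far the shoe moved and 3.0 mm from how much the pad was flattened. Both are inside the 1.2–6 mm allowed.
- **Cap:** I turned it about 81°, more than the largest travel it could have needed. The torque pattern changed at about 72°, and the pictures show the cap's lug resting against the cartridge's stop lug, before and after release.
- **Cartridge slip:** After the stop was reached, the cartridge seems to have slipped about 7° under the pad, as I turned slightly too far. The moment reading was too noisy to show the stop by itself, so that check rests mainly on the pictures.
- **Last checks:** In the last picture the lever and shoe are where I left them, and the force reading was near zero. I moved nothing near the jar, beaker, wrench or spare cap, but took no final picture of them.

I viewed 11 pictures, one over the budget of 10, to settle whether the moving lug was on the cap or the cartridge.

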